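# Clamp the vial and hold the inspection mirror on it

## Robot

A 7-joint arm with a two-finger parallel gripper is mounted at the origin on the work surface. World frame = base frame: x ahead of the robot, y to its left, z up, the work surface at z = 0. Lengths are in m, angles in degrees, forces in N, time in s.
With the tool pointing down it reaches from about 0.425 to 0.875 m from the base axis. Payload 4.7 kg.
Tool frame: the origin (TCP) lies midway between the tips of the shut fingers; the grasp point (between the pads) lies 19 mm behind it; z points along the fingers, y is the direction in which the jaws open and shut (so a half turn about z gives the same grasp; the last joint's range is limited). The gripper opens to 87 mm and grips with 3 to 60 N. Pads are 19 mm wide; open, the fingers measure 117 mm over their backs; the gripper's body (75 mm by 190 mm) begins 51 mm behind the grasp point.
Start: joints at [-64.968, 18.392, -4.016, 83.108, 1.295, 78.541, -3.26], TCP at [0.267, 0.593, 0.223] pointing down, gripper open.
Joint ranges: [-163.93, 163.93], [-17.29, 119.83], [-79.2, 71.16], [3.27, 140.29], [-89.18, 269.18], [5.43, 117.66], [-154.24, 154.24]. Speed limits (degrees/s): [147.25, 147.25, 180, 180, 180, 180, 180].

## Interface

Orientations are given as [roll, pitch, yaw] about the fixed x, y, z axes, in that order (R = Rz(yaw) Ry(pitch) Rx(roll)).
In Python, from cell import env gives the robot as it stands. The module is installed in compiled form; this text tells all that it offers.
- The arm moves only by the tool servo_tool, never from a script. Its argument "plan" is a list of rows, each a list of 3 entries, a list of its own where there are three numbers: the opening, from 0 (shut) to 1 (fully open), then the shift along the tool's x, y, z in cm, then the turn, a rotation vector about the tool's x, y, z in degrees. A call has 1 to 20 rows; each row shifts and turns the pose as measured when the row begins, along the tool's axes as they then stand; what a row does not reach is not made up. A row lasts 1/12 s, in which the tool goes at most 41.7 mm and 7.16 degrees, less where a joint would pass 70% of its speed; a pose out of reach is approached as far as the arm can. A call is refused whole if a number of a shift passes 4.17 or a number of a turn 7.16, either way. A call with a gripper value outside its range is refused whole. The fingers move at their own pace and stop on an object; "force" is the grip in N (left out, the last holds). Time passes only in rows, so rows that do not move let the fingers close. It gives the time, the measured TCP pose, the force and the opening at its end, in the units of the state.
- env.get_obs(): the state, without advancing time (a new reading comes with each control period).
- env.read_camera(name): name is "scene" or "top" or "wrist"; returns a dict with "image" (384x512x3 uint8, blue, green, red), "fx", "fy", "cx", "cy" (pixels), "rvec" (rotation vector, rad) and "tvec" (3), from world to camera coordinates, as OpenCV has them; the wrist camera has in their place "T_tool_cam" (4x4, takes a point from camera to tool coordinates, whose origin is the TCP and whose axes are the flange's). Camera axes: x right, y down, z forward; pixel columns grow to the right and rows downward; lengths in m; the calibration is good to about 2 mm. A picture is of the moment at which its call begins: read the wrist's pose just before it. There is no depth.
- env.sign_off(): hands the job in, once; it reports no verdict.
The state is a dict: "time_s": time; "qpos": joint angles; "joint_velocities": joint speeds; "effort": joint torques, N m; "tool_pos": TCP position; "tool_rot": TCP orientation; "force": force on the tool from outside, world axes, zero at the start; "wrist_torque": the same for the moment, N m; "grip_width": finger opening in m.
Only numpy, scipy, OpenCV 4.12 (cv2) and the standard library are available. Lean on these libraries where they do the work, as an engineer would, in place of code of your own. Each camera call takes 0.05 s, during which the arm holds its last target. There are 200 camera calls.

## Task

Swing the clamp lever of the socket block fully down over the vial, then turn the sprung inspection mirror by its upright handle until the little camera on the mirror's stand would see the vial's dark ring in the middle of the mirror. Finish while still holding the handle at that angle, with the gripper on it, since the mirror springs back if let go; leave the vial in its socket and the other glassware alone.

Things in the scene. Friction and masses are not known exactly. Their poses are not given: they have to be found in the camera images.
- block: bare aluminium socket block, 130 (x) x 70 (y) x 40 high, fixed to the bench; origin at the centre of its underside. The vial's socket is at its centre. Two hinge cheeks at its far end (local x = +45) reach 102 above the bench; the clamp lever hangs between them and reaches towards local -x when down. Lengths in mm.
- lever_hinge (a point): axis of the clamp lever's hinge: 45 along the block's +x, 93 above the bench; the hinge axis runs along the block's y. Lengths in mm.
- clamp_lever (a joint): angle of the clamp lever in rad: 0 = fully down, level over the vial (its rubber pad just clears the vial's cap), starts raised at 0.9 to 1.35, stop at 1.45 (nearly straight up). It moves in the block's x-z plane: at angle a its grip is 108*cos(a) from the hinge towards the block's -x and 108*sin(a) above it. A stiff hinge (about 0.09 N m, 1 N at the grip): it stays where it is left. Lengths in mm.
- lever_grip (a point): centre of the lever's grip, a grey round bar 14 in diameter and 24 long lying along the block's y, at the free end of a flat steel lever 14 wide and 8 thick, 108 from the hinge. Can be pinched across its 24 length from above and led round in an arc, or pushed down. Lengths in mm.
- vial: loose clear vial with a white cap, 24 in diameter, 74 tall, 50 g, upright in the block's socket, 30 deep; its top is 84 above the bench. Origin at the centre of its underside. Lengths in mm.
- vial_mark (a point): centre of the dark ring, 7 high, round the vial, 57.5 above the bench (the same height as the mirror's centre and the camera). Lengths in mm.
- mirror_center (a point): middle of the reflecting face of the mirror, 57.5 above the bench; the mirror's vertical turning axis passes through this point, which does not move as it turns. The mirror is upright, 70 wide, 64 high (76 x 70 with its grey back), top 93 above the bench, on a round grey foot 100 in diameter. The point's +x is the mirror's normal, out of the reflecting face; -x is towards the handle. Lengths in mm.
- mirror_turn (a joint): turn of the mirror about its vertical axis in rad, counter-clockwise seen from above is positive; rests at 0 against a stop, goes to 1.4. A spring pulls it back: 0.5 N m per rad and 0.025 N m at rest, so 2 to 7 N at the handle. The angle needed lies between 0.25 and 1.15, where the mirror's normal halves the horizontal angle between the directions from mirror_center to camera_lens and to vial_mark. Lengths in mm.
- mirror: the turning mirror with its steel handle. Origin on the turning axis at bench height, +x the mirror's normal out of the reflecting face. The handle is an upright round post 12 in diameter behind the mirror, 85 from the turning axis, straight behind the middle of the mirror (local -x), from 34 to 124 above the bench, on a flat arm 12 wide whose top is 42 above the bench. Lengths in mm.
- handle_grip (a point): point on the axis of the handle post, 106 above the bench, 18 below its top. Lengths in mm.
- camera_lens (a point): front of the small white camera (36 cube with a lens) fixed on the mirror's stand, 115 from the turning axis, looking straight at the mirror's centre, 57.5 above the bench; the camera ends 166 from the axis and 76 above the bench. Lengths in mm.
- reflection (a point): nothing to see: the camera's line of sight after the mirror. Origin at mirror_center; its +x runs level along the reflected line of sight for the present mirror angle (it turns twice as far as the mirror). The ring is in the middle of the mirror for the camera when vial_mark lies on this +x line. Lengths in mm.
- amber_bottle: bystander: amber bottle, 64 in diameter, 130 tall; origin under its centre. Lengths in mm.
- flask: bystander: empty conical flask, 72 wide at the foot, 110 tall; origin under its centre. Lengths in mm.
- cap: bystander: yellow plastic cap, 40 wide, 26 tall; origin under its centre. Lengths in mm.
- dropper: bystander: clear dropper bottle with a red tip, 44 in diameter, 107 tall; origin under its centre. Lengths in mm.
Not all that is in view belongs to the job. What is shaped like the block but orange is not meant.

How it is judged (in metres and radians):
On the way, in this order (a step that is already met when the one before it is completed fails the run):
1. the clamp lever is fully down (value of joint clamp_lever below 0.08 rad), for 0.2 s.
2. the mirror, held by its handle, shows the ring to the camera (y of vial_mark in the frame of reflection between -0.022 and 0.022 m and x of vial_mark in the frame of reflection above 0.1 m and contact force between the fingers and mirror above 0.5 N and horizontal distance between the grasp point and handle_grip below 0.045 m), for 0.5 s.
At the end, for the whole second after the job is handed in: Gripper still on the mirror's handle (over 0.5 N, grasp point within 45 mm of the post in plan), mirror at rest (under 0.05 rad/s) with vial_mark within 22 mm sideways of the reflected line of sight; clamp lever down (under 0.1 rad); vial upright in its socket (within 10 mm and 0.15 rad) (all of step 2 and angular speed of mirror below 0.05 rad/s and value of joint clamp_lever below 0.1 rad and distance of vial from where it was at the start of the episode below 0.01 m and angle between vial's own z axis and vertical below 0.15 rad); the arm keeps its last pose, push and grip.
It fails at once if the vial is pulled out or tipped (distance of vial from where it was at the start of the episode above 0.02 m or angle between vial's own z axis and vertical above 0.3 rad).
It fails at once if the amber bottle is disturbed (moved over 30 mm or tipped) (distance of amber_bottle from where it was at the start of the episode above 0.03 m or angle between amber_bottle's own z axis and vertical above 0.4 rad).
It fails at once if the conical flask is disturbed (moved over 30 mm or tipped) (distance of flask from where it was at the start of the episode above 0.03 m or angle between flask's own z axis and vertical above 0.4 rad).
It fails at once if the yellow cap is disturbed (moved over 30 mm or tipped) (distance of cap from where it was at the start of the episode above 0.03 m or angle between cap's own z axis and vertical above 0.4 rad).
It fails at once if the dropper bottle is disturbed (moved over 30 mm or tipped) (distance of dropper from where it was at the start of the episode above 0.03 m or angle between dropper's own z axis and vertical above 0.4 rad).
It also fails if it takes over 48 s, if anything falls off the work surface, if the arm or the gripper's body presses on something with over 40 N, if the wrist force passes 120 N, or if a joint passes its speed limit or range.

## Working session

There is one attempt and no reset: what is moved stays moved. The work goes in short steps, Python scripts to look and compute and a tool call to move; the robot and the scene stay as the last step left them, time stands still between calls to the robot, and variables do not carry over. Pictures are saved under pics/ and viewed, about 8 in all and at most 12, crops included, and the job is handed in when it is done.

Besides the shell and the picture viewer there is one more tool, called after "Call:" by a JSON object that holds its "api" and its "payload", one argument or row to a line. servo_tool: Moves the arm, as the interface text tells. Its arguments: {"type":"object","properties":{"plan":{"type":"array"},"force":{"type":"number"}},"required":["plan"]}

```bash
mkdir -p pics; cat > h.py <<'E'
import numpy as np,cv2
from cell import env
def cam(name):
    o=env.get_obs(); c=env.read_camera(name)
    K=np.array([[c['fx'],0,c['cx']],[0,c['fy'],c['cy']],[0,0,1.]])
    if name=='wrist':
        T=np.eye(4); T[:3,:3]=rot(o['tool_rot']); T[:3,3]=o['tool_pos']; T=T@np.array(c['T_tool_cam'])
        R=T[:3,:3].T; t=-R@T[:3,3]
    else:
        R=cv2.Rodrigues(np.array(c['rvec'],float))[0]; t=np.array(c['tvec'],float).ravel()
    return c['image'],K,R,t
def rot(r):
    from scipy.spatial.transform import Rotation as Ro
    return Ro.from_euler('xyz',r,degrees=True).as_matrix()
def ray(K,R,t,u,v):
    d=R.T@np.linalg.solve(K,[u,v,1.]); return -R.T@t,d
def onz(K,R,t,u,v,z):
    c,d=ray(K,R,t,u,v); return (c+d*(z-c[2])/d[2]).round(4)
def proj(K,R,t,p):
    q=K@(R@np.array(p,float)+t); return (q[:2]/q[2]).round(1)
E
python3 - <<'E'
from h import *
print(env.get_obs())
for n in('top','scene'):
    i,K,R,t=cam(n); cv2.imwrite(f'pics/{n}0.png',cv2.resize(i,None,fx=1.5,fy=1.5,interpolation=2)); np.savez(n+'0',i=i,K=K,R=R,t=t); print(n,K[0,0],-R.T@t,R[2])
E
```

```text
{'time_s': 0.0, 'qpos': array([-64.96812302,  18.43534668,  -4.01645141,  83.17446037,
         1.29456936,  78.54351325,  -3.25887506]), 'joint_velocities': array([-0.03761109,  0.15937642, -0.01990611, -0.0640291 , -0.02033951,
       -0.07558587,  0.05471424]), 'effort': array([ 8.22711245e-04, -4.91286671e+01, -4.03750464e-01, -3.12522984e+01,
       -6.41619391e-02,  4.36263671e-02,  1.68750671e-04]), 'tool_pos': array([0.26650156, 0.59223312, 0.22150762]), 'tool_rot': array([-1.79891907e+02,  5.23346025e-03,  1.55779780e+02]), 'force': array([-0.21469339,  0.83501418,  0.75221928]), 'wrist_torque': array([ 0.05754965,  0.02222624, -0.00107317]), 'grip_width': 0.0867545818007806}
top 486.51528334357454 [0.36408183 0.00463991 1.1144779 ] [ 0.17573759  0.01789838 -0.98427433]
scene 494.35945984772917 [1.33262066 0.31520438 1.00952406] [-0.62494648 -0.25587    -0.73754487]
```

View pics/top0.png

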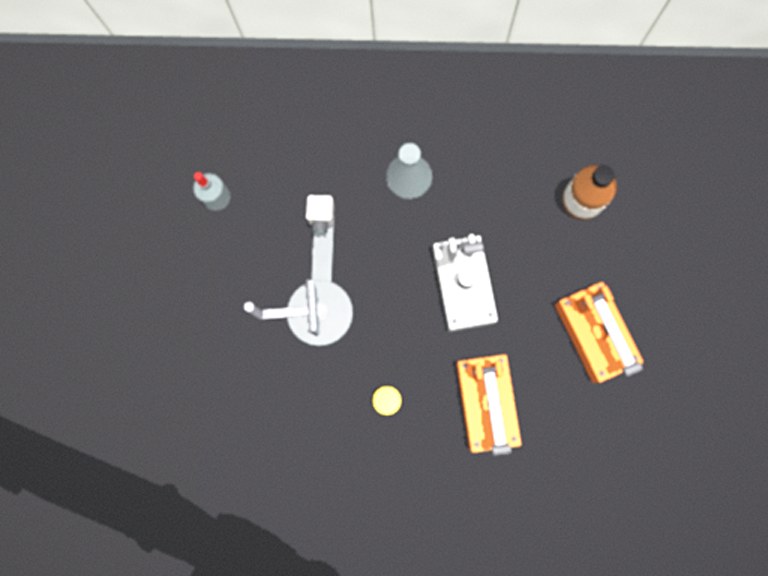

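View pics/scene0.png

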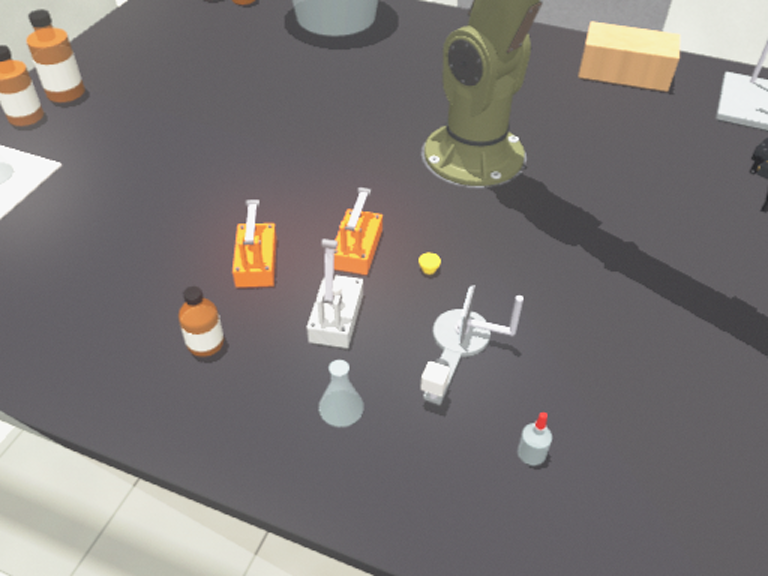

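Candidates for the block are all in top view: bare aluminium at (466,283), orange at (490,403) and orange at (600,332). I choose the aluminium one, by the description. The mirror stand is at (320,312), its handle top at (250,308) and its camera at (320,208). Next is a close crop of the block and the mirror in both views.

```bash
python3 - <<'E'
from h import *
a=np.load('top0.npz')['i']; b=np.load('scene0.npz')['i']
def crop(i,x,y,w,h,s): return cv2.resize(i[y:y+h,x:x+w],(w*s,h*s),interpolation=cv2.INTER_CUBIC)
# top block x 280..340,y150..225 ; mirror 155..245,120..235 ; scene block 195..255,150..240; mirror 270..360,180..275
C=np.zeros((600,800,3),np.uint8)
for im,x,y,w,h,ox,oy in((a,280,150,66,75,0,0),(a,155,125,100,75,400,0),(b,195,150,66,75,0,300),(b,270,190,90,75,400,300)):
    c=crop(im,x,y,w,h,4); C[oy:oy+h*4,ox:ox+w*4]=c
cv2.imwrite('pics/crop1.png',C)
E
```

```text
(no output)
```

View pics/crop1.png

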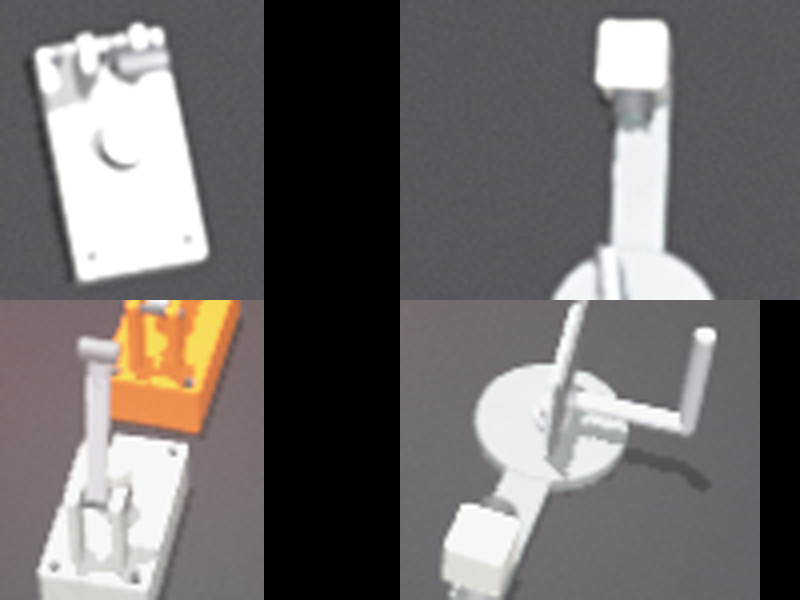

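```bash
cat > m.py <<'E'
from h import *
A=np.load('top0.npz');B=np.load('scene0.npz')
a=(A['K'],A['R'],A['t']);b=(B['K'],B['R'],B['t'])
def tri(p,q):
    P=[m[0]@np.c_[m[1],m[2]] for m in(a,b)]
    X=cv2.triangulatePoints(P[0],P[1],np.array(p,float),np.array(q,float)).ravel();X=X[:3]/X[3]
    return X.round(4),proj(*a,X)-p,proj(*b,X)-q
E
python3 - <<'E'
from m import *
c=[onz(*a,*p,.04) for p in((299,219.5),(331.75,214.5),(289,162),(320.5,157))]
print('corners',c)
n=(c[0]+c[1])/2;f=(c[2]+c[3])/2;ce=(n+f)/2;print('center',ce,np.linalg.norm(f-n),np.linalg.norm(c[0]-c[1]),np.linalg.norm(c[2]-c[3]))
ax=np.degrees(np.arctan2(*(f-n)[1::-1]));ay=np.degrees(np.arctan2(*(c[2]+c[0]-c[1]-c[3])[1::-1]))-90;print('yaw',ax,ay)
print('vialcap',onz(*a,(120)/4+280,(143)/4+150,.084))
print('grip',tri((315.75,166.25),(219.5,162)))
print('handle top',tri((166.7,205),(345.5,199)), onz(*a,166.7,205,.124))
# foot circle via mask
i=A['i'];g=cv2.cvtColor(i,6);m=(g>130).astype(np.uint8)
roi=np.zeros_like(m);roi[170:240,185:245]=m[170:240,185:245]
ys,xs=np.nonzero(roi);
pts=[onz(*a,u,v,.01)[:2] for u,v in zip(xs,ys) ]
k=cv2.findContours(roi,0,1)[0];k=max(k,key=cv2.contourArea)
k=k[(k[:,0,1]>192)&(k[:,0,1]<236)&(k[:,0,0]>192)]
W=np.array([onz(*a,u,v,.008)[:2] for u,v in k[:,0]])
S,*_=np.linalg.lstsq(np.c_[2*W,np.ones(len(W))],(W**2).sum(1),rcond=None);print('foot',S[:2],np.sqrt(S[2]+S[:2]@S[:2]),len(W))
# camera cube top corners crop (ox400): 
for u,v in((600,20),(668,20),(668,92),(596,88)): print(onz(*a,(u-400)/4+155,v/4+125,.0755))
for n,(u,v),z in(('amber',(595,178),.13),('flask',(409,153),.11),('cap',(387,401),.026),('dropper',(200,178),.107)): print(n,onz(*a,u/1.5,v/1.5,z))
for u,v in ((462,450),(518,445),(600,380),(640,360)): print('orange',onz(*a,u/1.5,v/1.5,.04))
E
```

```text
corners [array([ 0.4829, -0.0596,  0.04  ]), array([ 0.496 , -0.1319,  0.04  ]), array([ 0.6128, -0.035 ,  0.04  ]), array([ 0.6263, -0.106 ,  0.04  ])]
center [ 0.5545   -0.083125  0.04    ] 0.13252762919482117 0.07347720735030693 0.07227205545714054
yaw 10.98350056222298 10.515814939748225
vialcap [ 0.5515 -0.0795  0.084 ]
grip (array([ 0.5689, -0.079 ,  0.1966]), array([-0.95,  0.35]), array([-0.8, -0.1]))
handle top (array([0.4962, 0.2212, 0.119 ]), array([-1.1,  0.2]), array([-0.9,  0. ])) [0.4961 0.218  0.124 ]
foot [0.50759231 0.13683817] 0.050265009848998884 78
[0.6726 0.1539 0.0755]
[0.6735 0.1162 0.0755]
[0.6324 0.1144 0.0755]
[0.6337 0.1542 0.0755]
amber [ 0.6911 -0.2558  0.13  ]
flask [0.7288 0.0054 0.11  ]
cap [0.3761 0.0283 0.026 ]
dropper [0.6848 0.306  0.107 ]
orange [ 0.3097 -0.0817  0.04  ]
orange [ 0.3191 -0.1618  0.04  ]
orange [ 0.4149 -0.2808  0.04  ]
orange [ 0.4455 -0.3396  0.04  ]
```

The crop shows the bare aluminium block with its lever nearly upright: scene grip bar at (97,348), top view (143,65). That confirms the choice. In numbers:
- **Block:** centre (0.553,-0.082), yaw 10.7°.
- **Lever grip:** (0.568,-0.079,0.197), so the lever is at about 1.28 rad.
- **Mirror:** axis (0.5076,0.137), handle direction 98°. The needed turn is about 42°.

Next I plan the approach above the grip.

```bash
cat > plan.py <<'E'
from h import *
def plan(tp,ty,n=None,op=0.6,p0=None,y0=None):
    o=env.get_obs()
    p=np.array(o['tool_pos'] if p0 is None else p0,float); y=o['tool_rot'][2] if y0 is None else y0
    tp=np.array(tp,float); dy=(ty-y+180)%360-180
    n=n or int(np.ceil(max(np.linalg.norm(tp-p)/.038,abs(dy)/6.9)))
    d=(tp-p)/n*100; w=dy/n; out=[]
    for k in range(n):
        s=rot([180,0,y+k*w]).T@d
        out.append([op,[round(float(v),1) for v in s],[0,0,round(-w,1)]])
    print(n,str(out).replace(' ',''))
if __name__=='__main__':
    import sys; a=[float(x) for x in sys.argv[1:]]
    plan(a[:3],a[3],int(a[4]) if len(a)>4 and a[4] else None,a[5] if len(a)>5 else .6)
E
python3 plan.py .567 -.079 .25 10.7 22
```

```text
22 [[0.6,[-2.5,-2.2,-0.1],[0,0,np.float64(6.6)]],[0.6,[-2.7,-1.9,-0.1],[0,0,np.float64(6.6)]],[0.6,[-2.9,-1.6,-0.1],[0,0,np.float64(6.6)]],[0.6,[-3.1,-1.2,-0.1],[0,0,np.float64(6.6)]],[0.6,[-3.2,-0.9,-0.1],[0,0,np.float64(6.6)]],[0.6,[-3.3,-0.5,-0.1],[0,0,np.float64(6.6)]],[0.6,[-3.3,-0.1,-0.1],[0,0,np.float64(6.6)]],[0.6,[-3.3,0.3,-0.1],[0,0,np.float64(6.6)]],[0.6,[-3.3,0.6,-0.1],[0,0,np.float64(6.6)]],[0.6,[-3.2,1.0,-0.1],[0,0,np.float64(6.6)]],[0.6,[-3.0,1.4,-0.1],[0,0,np.float64(6.6)]],[0.6,[-2.9,1.7,-0.1],[0,0,np.float64(6.6)]],[0.6,[-2.7,2.0,-0.1],[0,0,np.float64(6.6)]],[0.6,[-2.4,2.3,-0.1],[0,0,np.float64(6.6)]],[0.6,[-2.1,2.6,-0.1],[0,0,np.float64(6.6)]],[0.6,[-1.8,2.8,-0.1],[0,0,np.float64(6.6)]],[0.6,[-1.5,3.0,-0.1],[0,0,np.float64(6.6)]],[0.6,[-1.1,3.2,-0.1],[0,0,np.float64(6.6)]],[0.6,[-0.7,3.3,-0.1],[0,0,np.float64(6.6)]],[0.6,[-0.4,3.3,-0.1],[0,0,np.float64(6.6)]],[0.6,[0.0,3.3,-0.1],[0,0,np.float64(6.6)]],[0.6,[0.4,3.3,-0.1],[0,0,np.float64(6.6)]]]
```

Call:
{"api": "servo_tool", "payload": {
  "plan": [
    [0.6, [-2.5, -2.2, -0.3], [0, 0, 6.6]],
    [0.6, [-2.7, -1.9, -0.3], [0, 0, 6.6]],
    [0.6, [-2.9, -1.6, -0.3], [0, 0, 6.6]],
    [0.6, [-3.1, -1.2, -0.3], [0, 0, 6.6]],
    [0.6, [-3.2, -0.9, -0.3], [0, 0, 6.6]],
    [0.6, [-3.3, -0.5, -0.3], [0, 0, 6.6]],
    [0.6, [-3.3, -0.1, -0.3], [0, 0, 6.6]],
    [0.6, [-3.3, 0.3, -0.3], [0, 0, 6.6]],
    [0.6, [-3.3, 0.6, -0.3], [0, 0, 6.6]],
    [0.6, [-3.2, 1.0, -0.3], [0, 0, 6.6]]
  ]
}}

```text
time_s: 0.93
tool_pos: [0.3934, 0.2789, 0.2444]
tool_rot: [-179.3, 0.5, 87.7]
force: [1.1, -0.2, 0.1]
grip_width: 0.0528
```

```bash
sed -i 's/round(-w,1)/round(float(-w),1)/' plan.py; python3 plan.py .567 -.079 .255 10.7
```

```text
12 [[0.6,[-2.9,1.6,-0.1],[0,0,6.4]],[0.6,[-2.7,1.9,-0.1],[0,0,6.4]],[0.6,[-2.5,2.2,-0.1],[0,0,6.4]],[0.6,[-2.2,2.4,-0.1],[0,0,6.4]],[0.6,[-2.0,2.7,-0.1],[0,0,6.4]],[0.6,[-1.6,2.9,-0.1],[0,0,6.4]],[0.6,[-1.3,3.0,-0.1],[0,0,6.4]],[0.6,[-1.0,3.2,-0.1],[0,0,6.4]],[0.6,[-0.6,3.3,-0.1],[0,0,6.4]],[0.6,[-0.2,3.3,-0.1],[0,0,6.4]],[0.6,[0.1,3.3,-0.1],[0,0,6.4]],[0.6,[0.5,3.3,-0.1],[0,0,6.4]]]
```

Call:
{"api": "servo_tool", "payload": {
  "plan": [
    [0.6, [-2.9, 1.6, -0.1], [0, 0, 6.4]],
    [0.6, [-2.7, 1.9, -0.1], [0, 0, 6.4]],
    [0.6, [-2.5, 2.2, -0.1], [0, 0, 6.4]],
    [0.6, [-2.2, 2.4, -0.1], [0, 0, 6.4]],
    [0.6, [-2.0, 2.7, -0.1], [0, 0, 6.4]],
    [0.6, [-1.6, 2.9, -0.1], [0, 0, 6.4]],
    [0.6, [-1.3, 3.0, -0.1], [0, 0, 6.4]],
    [0.6, [-1.0, 3.2, -0.1], [0, 0, 6.4]],
    [0.6, [-0.6, 3.3, -0.1], [0, 0, 6.4]],
    [0.6, [-0.2, 3.3, -0.1], [0, 0, 6.4]],
    [0.6, [0.1, 3.3, -0.1], [0, 0, 6.4]],
    [0.6, [0.5, 3.0, -0.1], [0, 0, 6.4]],
    [0.6, [0, 0, 0], [0, 0, 0]],
    [0.6, [0, 0, 0], [0, 0, 0]]
  ]
}}

```text
time_s: 2.1
tool_pos: [0.5583, -0.1106, 0.2545]
tool_rot: [179.5, 1.0, 6.0]
force: [-0.1, 0.1, 0.0]
grip_width: 0.052
```

```bash
python3 plan.py .567 -.079 .255 10.7; python3 - <<'E'
from h import *
i,K,R,t=cam('wrist'); np.savez('w1',i=i,K=K,R=R,t=t); cv2.imwrite('pics/w1.png',i)
print(proj(K,R,t,[.568,-.079,.197]),proj(K,R,t,[.553,-.082,.084]))
E
```

```text
1 [[0.6,[1.2,-3.1,-0.1],[0,0,-4.7]]]
[213.3 193.6] [228.4 178. ]
```

View pics/w1.png

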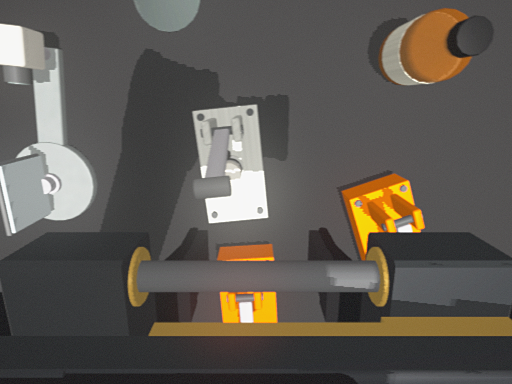

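The wrist view shows the grip bar at (212,187), against (213,194) predicted. The block's top corners are at about (193,112), (256,105), (208,222) and (268,217).

```bash
python3 - <<'E'
from h import *
W=np.load('w1.npz');w=(W['K'],W['R'],W['t'])
c=[onz(*w,*p,.04) for p in((193,112),(256,105),(208,222),(268,217))]
ce=sum(c)/4; f=c[0]+c[1]-c[2]-c[3]; print('centre',ce,'yaw',np.degrees(np.arctan2(f[1],f[0])),np.linalg.norm(f)/2)
for z in(.19,.197,.2): print(onz(*w,212,187,z))
print('proj',[proj(*w,[*p,.04]) for p in((.553,-.082),)])
E
```

```text
centre [ 0.5562 -0.082   0.04  ] yaw 11.660682787924728 0.12814468385383765
[ 0.5706 -0.0771  0.19  ]
[ 0.5725 -0.0778  0.197 ]
[ 0.5733 -0.0781  0.2   ]
proj [array([231.3, 169.3])]
```

Call:
{"api": "servo_tool", "payload": {
  "plan": [
    [0.6, [1.5, -3.1, 0], [0, 0, -5]],
    [0.6, [0, 0, 0], [0, 0, 0]],
    [0.6, [0, 0, 0], [0, 0, 0]]
  ]
}}

```text
time_s: 2.4
tool_pos: [0.5687, -0.0762, 0.2533]
tool_rot: [179.6, 1.1, 11.4]
force: [0.2, -2.1, 0.1]
grip_width: 0.0521
```

```bash
python3 plan.py .570 -.0785 .182 11; python3 -c "
from h import *
print(env.get_obs()['tool_pos'],env.get_obs()['tool_rot'])"
```

```text
2 [[0.6,[0.0,0.1,3.6],[0,0,0.2]],[0.6,[0.0,0.1,3.6],[0,0,0.2]]]
[ 0.56870355 -0.07616565  0.25326126] [179.59903064   1.08337791  11.38053359]
```

Call:
{"api": "servo_tool", "payload": {
  "plan": [
    [0.6, [0.1, 0.1, 2.4], [0, 1, 0]],
    [0.6, [0.1, 0.1, 2.4], [0, 0, 0]],
    [0.6, [0, 0, 2.3], [0, 0, 0]],
    [0.0, [0, 0, 0], [0, 0, 0]],
    [0.0, [0, 0, 0], [0, 0, 0]],
    [0.0, [0, 0, 0], [0, 0, 0]],
    [0.0, [0, 0, 0], [0, 0, 0]],
    [0.0, [0, 0, 0], [0, 0, 0]]
  ],
  "force": 15
}}

```text
time_s: 3.07
tool_pos: [0.5717, -0.0772, 0.1827]
tool_rot: [179.1, -0.2, 12.1]
force: [2.5, -6.3, -4.7]
grip_width: 0.0268
```

Call:
{"api": "servo_tool", "payload": {
  "plan": [
    [0.0, [0, 0, 0], [0, 0, 0]],
    [0.0, [0, 0, 0], [0, 0, 0]],
    [0.0, [0, 0, 0], [0, 0, 0]]
  ]
}}

```text
time_s: 3.32
tool_pos: [0.572, -0.0788, 0.1832]
tool_rot: [179.0, -0.3, 12.0]
force: [1.5, -1.2, -7.0]
grip_width: 0.0244
```

Call:
{"api": "servo_tool", "payload": {
  "plan": [
    [0.0, [-1.3, 0, 0.5], [0, 0, 0.5]],
    [0.0, [-1.25, 0, 0.65], [0, 0, 0]],
    [0.0, [-1.2, 0, 0.8], [0, 0, 0]],
    [0.0, [-1.0, 0, 0.9], [0, 0, 0]],
    [0.0, [-0.9, 0, 1.1], [0, 0, 0]]
  ]
}}

```text
time_s: 3.73
tool_pos: [0.5247, -0.0887, 0.1538]
tool_rot: [178.9, -1.4, 11.7]
force: [-4.9, -0.8, 6.5]
grip_width: 0.0236
```

Call:
{"api": "servo_tool", "payload": {
  "plan": [
    [0.0, [-0.85, 0, 1.0], [0, 0, 0]],
    [0.0, [-0.8, 0, 1.2], [0, 0, 0]],
    [0.0, [-0.7, 0, 1.25], [0, 0, 0]],
    [0.0, [-0.5, 0, 1.35], [0, 0, 0]],
    [0.0, [-0.3, 0, 1.4], [0, 0, 0]],
    [0.0, [-0.1, 0, 1.2], [0, 0, 0]]
  ]
}}

```text
time_s: 4.23
tool_pos: [0.496, -0.0946, 0.0885]
tool_rot: [179.3, -2.0, 11.9]
force: [-4.0, -0.6, 2.0]
grip_width: 0.024
```

Call:
{"api": "servo_tool", "payload": {
  "plan": [
    [0.0, [0, 0, 0.8], [0, 0, 0]],
    [0.0, [0, 0, 0.6], [0, 0, 0]],
    [0.0, [0, 0, 0.4], [0, 0, 0]],
    [0.0, [0, 0, 0.2], [0, 0, 0]]
  ]
}}

```text
time_s: 4.57
tool_pos: [0.4965, -0.0945, 0.072]
tool_rot: [179.5, -1.9, 11.9]
force: [-12.5, -0.1, 18.4]
grip_width: 0.0239
```

Call:
{"api": "servo_tool", "payload": {
  "plan": [
    [0.0, [0.1, 0, -0.1], [0, 0, 0]],
    [0.0, [0, 0, 0], [0, 0, 0]],
    [0.6, [0, 0, 0], [0, 0, 0]],
    [0.6, [0, 0, 0], [0, 0, 0]],
    [0.6, [0, 0, 0], [0, 0, 0]],
    [0.6, [0, 0, -1.5], [0, 0, 0]],
    [0.6, [0, 0, -3.5], [0, 0, 0]],
    [0.6, [0, 0, -4], [0, 0, 0]],
    [0.6, [0, 0, -4], [0, 0, 0]],
    [0.6, [0, 0, 0], [0, 0, 0]],
    [0.6, [0, 0, 0], [0, 0, 0]]
  ]
}}

```text
time_s: 5.48
tool_pos: [0.4987, -0.0908, 0.2115]
tool_rot: [179.4, -2.4, 12.1]
force: [0.3, 1.0, -0.7]
grip_width: 0.0522
```

```bash
python3 - <<'E'
from h import *
i,K,R,t=cam('wrist'); b,Kb,Rb,tb=cam('scene'); np.savez('w2',i=i,K=K,R=R,t=t)
C=np.zeros((600,800,3),np.uint8); C[:384,:512]=i; C[300:600,536:800]=cv2.resize(b[150:225,195:261],(264,300),interpolation=2)
cv2.imwrite('pics/w2.png',C)
E
```

```text
(no output)
```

View pics/w2.png

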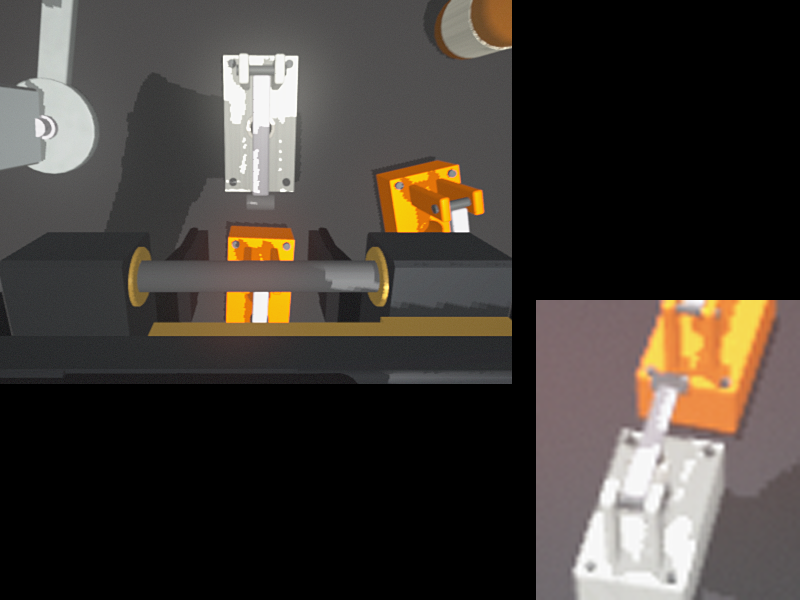

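The wrist view shows the lever level over the block and vial, with its grip bar at (260,202). In the scene view the bar is at about (228,170). I check its height and plan the move to the mirror.

```bash
python3 - <<'E'
from m import *
W=np.load('w2.npz');w=(W['K'],W['R'],W['t'])
P=[m[0]@np.c_[m[1],m[2]] for m in(w,b)]
X=cv2.triangulatePoints(P[0],P[1],np.array((260,202.)),np.array((228,170.))).ravel();X=X[:3]/X[3];print(X)
c=[onz(*w,*p,.04) for p in((223,56),(297.5,56),(224,191),(297,191))]
ce=sum(c)/4; f=c[0]+c[1]-c[2]-c[3]; print('centre',ce,'yaw',np.degrees(np.arctan2(f[1],f[0])))
E
python3 plan.py .500 .195 .235 98; python3 plan.py .5 .17 .26 98
```

```text
[ 0.49470503 -0.09213792  0.09736928]
centre [ 0.55675 -0.08175  0.04   ] yaw 12.351243670694712
13 [[0.6,[0.5,-2.2,-0.2],[0,0,-6.6]],[0.6,[0.7,-2.1,-0.2],[0,0,-6.6]],[0.6,[1.0,-2.0,-0.2],[0,0,-6.6]],[0.6,[1.2,-1.9,-0.2],[0,0,-6.6]],[0.6,[1.4,-1.7,-0.2],[0,0,-6.6]],[0.6,[1.6,-1.5,-0.2],[0,0,-6.6]],[0.6,[1.7,-1.4,-0.2],[0,0,-6.6]],[0.6,[1.9,-1.1,-0.2],[0,0,-6.6]],[0.6,[2.0,-0.9,-0.2],[0,0,-6.6]],[0.6,[2.1,-0.7,-0.2],[0,0,-6.6]],[0.6,[2.2,-0.4,-0.2],[0,0,-6.6]],[0.6,[2.2,-0.2,-0.2],[0,0,-6.6]],[0.6,[2.2,0.1,-0.2],[0,0,-6.6]]]
13 [[0.6,[0.4,-2.0,-0.4],[0,0,-6.6]],[0.6,[0.7,-1.9,-0.4],[0,0,-6.6]],[0.6,[0.9,-1.8,-0.4],[0,0,-6.6]],[0.6,[1.1,-1.7,-0.4],[0,0,-6.6]],[0.6,[1.3,-1.6,-0.4],[0,0,-6.6]],[0.6,[1.4,-1.4,-0.4],[0,0,-6.6]],[0.6,[1.6,-1.2,-0.4],[0,0,-6.6]],[0.6,[1.7,-1.0,-0.4],[0,0,-6.6]],[0.6,[1.8,-0.8,-0.4],[0,0,-6.6]],[0.6,[1.9,-0.6,-0.4],[0,0,-6.6]],[0.6,[2.0,-0.4,-0.4],[0,0,-6.6]],[0.6,[2.0,-0.2,-0.4],[0,0,-6.6]],[0.6,[2.0,0.1,-0.4],[0,0,-6.6]]]
```

```bash
python3 plan.py .503 .09 .26 98
```

```text
13 [[0.6,[0.3,-1.4,-0.4],[0,0,-6.6]],[0.6,[0.5,-1.3,-0.4],[0,0,-6.6]],[0.6,[0.6,-1.2,-0.4],[0,0,-6.6]],[0.6,[0.8,-1.2,-0.4],[0,0,-6.6]],[0.6,[0.9,-1.1,-0.4],[0,0,-6.6]],[0.6,[1.0,-1.0,-0.4],[0,0,-6.6]],[0.6,[1.1,-0.8,-0.4],[0,0,-6.6]],[0.6,[1.2,-0.7,-0.4],[0,0,-6.6]],[0.6,[1.3,-0.6,-0.4],[0,0,-6.6]],[0.6,[1.3,-0.4,-0.4],[0,0,-6.6]],[0.6,[1.4,-0.3,-0.4],[0,0,-6.6]],[0.6,[1.4,-0.1,-0.4],[0,0,-6.6]],[0.6,[1.4,0.1,-0.4],[0,0,-6.6]]]
```

Call:
{"api": "servo_tool", "payload": {
  "plan": [
    [0.6, [0.3, -1.4, -0.5], [0, 0.5, -6.6]],
    [0.6, [0.5, -1.3, -0.4], [0, 0.5, -6.6]],
    [0.6, [0.6, -1.2, -0.4], [0, 0.5, -6.6]],
    [0.6, [0.8, -1.2, -0.4], [0, 0.5, -6.6]],
    [0.6, [0.9, -1.1, -0.4], [0, 0, -6.6]],
    [0.6, [1.0, -1.0, -0.4], [0, 0, -6.6]],
    [0.6, [1.1, -0.8, -0.4], [0, 0, -6.6]],
    [0.6, [1.2, -0.7, -0.4], [0, 0, -6.6]],
    [0.6, [1.3, -0.6, -0.4], [0, 0, -6.6]],
    [0.6, [1.3, -0.4, -0.4], [0, 0, -6.6]],
    [0.6, [1.4, -0.3, -0.4], [0, 0, -6.6]],
    [0.6, [1.4, -0.1, -0.4], [0, 0, -6.6]],
    [0.6, [1.4, 0.1, -0.4], [0, 0, -6.6]],
    [0.6, [0, 0, 0], [0, 0, 0]],
    [0.6, [0, 0, 0], [0, 0, 0]]
  ]
}}

```text
time_s: 6.83
tool_pos: [0.4838, 0.0981, 0.2407]
tool_rot: [177.9, 0.3, 101.9]
force: [-0.2, -0.8, 0.1]
grip_width: 0.0522
```

```bash
python3 - <<'E'
from h import *
i,K,R,t=cam('wrist'); np.savez('w3',i=i,K=K,R=R,t=t); cv2.imwrite('pics/w3.png',cv2.resize(i,None,fx=1.5,fy=1.5,interpolation=2))
w=(K,R,t)
print(1.5*proj(*w,[.496,.2195,.124]),1.5*proj(*w,[.5076,.1368,.008]))
E
```

```text
[451.05  68.25] [415.95 208.8 ]
```

View pics/w3.png

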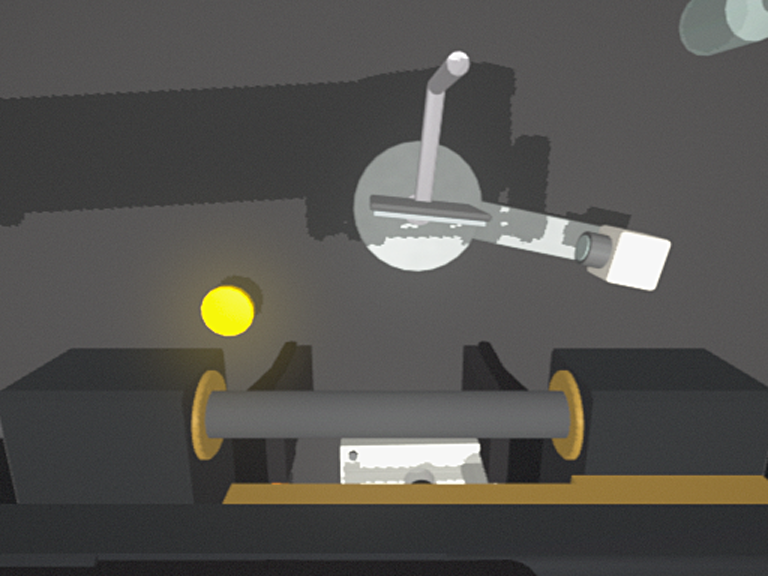

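The wrist view shows the post top at (458,63), the foot circle centre at (417.5,206) and the white top of the camera cube centred near (639,260). The yellow cap at (228,310) and the dropper, top right, are clear of the path.

```bash
python3 - <<'E'
from h import *
W=np.load('w3.npz');w=(W['K'],W['R'],W['t'])
o=lambda u,v,z:onz(*w,u/1.5,v/1.5,z)[:2]
H=o(458,63,.124);F=o(417.5,206,.008)
cb=[o(*p,.0755) for p in((613,229),(671,240),(657,291),(606,279))];C=sum(cb)/4
print('handle',H,'foot',F,'cam',C,cb)
V=np.array([.555,-.082])
d=lambda v:np.degrees(np.arctan2(v[1],v[0]))
for ax,h,c in((F,H,C),(np.array([.5076,.1368]),np.array([.496,.2195]),np.array([.653,.1347]))):
    ah=d(h-ax);ac=d(c-ax);av=d(V-ax);n=(ac+av)/2
    print('r',np.linalg.norm(h-ax),'h',ah,'cam',ac,np.linalg.norm(c-ax),'vial',av,'normal',n,'turn',n+180-ah, 'post target',ax-.085*np.array([np.cos(np.radians(n)),np.sin(np.radians(n))]))
E
python3 plan.py .4975 .222 .24 98; python3 plan.py .4965 .2205 .24 98
```

```text
handle [0.4989 0.2227] foot [0.5083 0.1391] cam [0.653825 0.139175] [array([0.6309, 0.1559]), array([0.672 , 0.1569]), array([0.6751, 0.1214]), array([0.6373, 0.1225])]
r 0.08412680904444196 h 96.41540275484105 cam 0.02952883066840699 0.14552501932657502 vial -78.07347297744401 normal -39.0219720733878 turn 44.56262517177113 post target [0.44226311 0.19261756]
r 0.08350958028873094 h 97.9845587734387 cam -0.8274606037271173 0.14541516427113094 vial -77.77654481395436 normal -39.30200270884074 turn 42.71343851772055 post target [0.44182546 0.19063967]
4 [[0.6,[3.0,1.0,0.0],[0,0,1.0]],[0.6,[3.0,0.9,0.0],[0,0,1.0]],[0.6,[3.0,0.9,0.0],[0,0,1.0]],[0.6,[3.0,0.8,0.0],[0,0,1.0]]]
4 [[0.6,[2.9,0.9,0.0],[0,0,1.0]],[0.6,[2.9,0.9,0.0],[0,0,1.0]],[0.6,[3.0,0.8,0.0],[0,0,1.0]],[0.6,[3.0,0.8,0.0],[0,0,1.0]]]
```

Call:
{"api": "servo_tool", "payload": {
  "plan": [
    [0.6, [3.0, 1.0, 0], [1, 0, 1]],
    [0.6, [3.0, 0.9, 0], [1, 0, 1]],
    [0.6, [3.0, 0.9, 0], [0, 0, 1]],
    [0.6, [3.0, 0.8, 0], [0, 0, 1]],
    [0.6, [0, 0, 0], [0, 0, 0]],
    [0.6, [0, 0, 0], [0, 0, 0]]
  ]
}}

```text
time_s: 7.38
tool_pos: [0.5002, 0.2175, 0.2354]
tool_rot: [-179.7, 0.5, 95.9]
force: [-0.4, -1.0, -0.4]
grip_width: 0.0524
```

```bash
python3 plan.py .4975 .2215 .09 97
```

```text
4 [[0.6,[0.1,-0.1,3.6],[0,0,-0.3]],[0.6,[0.1,-0.1,3.6],[0,0,-0.3]],[0.6,[0.1,-0.1,3.6],[0,0,-0.3]],[0.6,[0.1,-0.1,3.6],[0,0,-0.3]]]
```

Call:
{"api": "servo_tool", "payload": {
  "plan": [
    [0.6, [0.1, -0.1, 3.6], [0, 0, -0.3]],
    [0.6, [0.1, -0.1, 3.6], [0, 0, -0.3]],
    [0.6, [0.1, -0.1, 3.4], [0, 0, -0.3]],
    [0.6, [0.1, 0, 2.8], [0, 0, 0]],
    [0.6, [0, 0, 0], [0, 0, 0]],
    [0.0, [0, 0, 0], [0, 0, 0]],
    [0.0, [0, 0, 0], [0, 0, 0]],
    [0.0, [0, 0, 0], [0, 0, 0]],
    [0.0, [0, 0, 0], [0, 0, 0]],
    [0.0, [0, 0, 0], [0, 0, 0]],
    [0.0, [0, 0, 0], [0, 0, 0]],
    [0.0, [0, 0, 0], [0, 0, 0]]
  ],
  "force": 25
}}

```text
time_s: 8.38
tool_pos: [0.5035, 0.2104, 0.1049]
tool_rot: [179.6, 0.3, 95.4]
force: [-4.9, -0.3, -3.1]
grip_width: 0.0133
```

The grasp is 11 mm short and high, so I open, correct and grip again.

Call:
{"api": "servo_tool", "payload": {
  "plan": [
    [0.6, [0, 0, 0], [0, 0, 0]],
    [0.6, [0, 0, 0], [0, 0, 0]],
    [0.6, [0, 0, 0], [0, 0, 0]],
    [0.6, [0.5, -0.3, 0.4], [0, 0, 0]],
    [0.6, [0.5, -0.3, 0.4], [0, 0, 0]],
    [0.6, [0, 0, 0.3], [0, 0, 0]],
    [0.6, [0, 0, 0], [0, 0, 0]]
  ]
}}

```text
time_s: 8.97
tool_pos: [0.4968, 0.2219, 0.094]
tool_rot: [179.4, 0.2, 95.5]
force: [0.3, -0.8, 0.6]
grip_width: 0.049
```

Call:
{"api": "servo_tool", "payload": {
  "plan": [
    [0.0, [0, 0, 0.3], [0, 0, 0]],
    [0.0, [0, 0, 0], [0, 0, 0]],
    [0.0, [0, 0, 0], [0, 0, 0]],
    [0.0, [0, 0, 0], [0, 0, 0]],
    [0.0, [0, 0, 0], [0, 0, 0]],
    [0.0, [0, 0, 0], [0, 0, 0]],
    [0.0, [0, 0, 0], [0, 0, 0]]
  ],
  "force": 30
}}

```text
time_s: 9.55
tool_pos: [0.4969, 0.2218, 0.0901]
tool_rot: [179.4, 0.3, 95.5]
force: [0.4, 1.2, -1.0]
grip_width: 0.0138
```

Call:
{"api": "servo_tool", "payload": {
  "plan": [
    [0.0, [-0.1, -0.9, 0], [0, 0, -6]],
    [0.0, [-0.1, -0.9, 0], [0, 0, -6]],
    [0.0, [-0.1, -0.9, 0], [0, 0, -6]],
    [0.0, [-0.1, -0.9, 0], [0, 0, -6]],
    [0.0, [0, 0, 0], [0, 0, 0]]
  ]
}}

```text
time_s: 9.97
tool_pos: [0.4645, 0.2103, 0.0902]
tool_rot: [179.2, 0.5, 120.5]
force: [1.5, 0.6, -4.4]
grip_width: 0.0113
```

```bash
cat > st.py <<'E'
from h import *
o=env.get_obs();p=o['tool_pos'];r=p[:2]-[.508,.138]
print(o['time_s'],p.round(4),o['tool_rot'].round(1),o['force'].round(1),o['grip_width'],'r',np.linalg.norm(r).round(4),'dir',np.degrees(np.arctan2(r[1],r[0])).round(1))
E
python3 st.py
```

```text
9.9667 [0.4645 0.2103 0.0902] [179.2   0.5 120.5] [ 1.5  0.6 -4.4] 0.01130701742496573 r 0.0844 dir 121.0
```

Call:
{"api": "servo_tool", "payload": {
  "plan": [
    [0.0, [0, -0.9, 0], [0, 0, -6]],
    [0.0, [0, -0.9, 0], [0, 0, -6]],
    [0.0, [0, -0.9, 0], [0, 0, -6]],
    [0.0, [0, 0, 0], [0, 0, 0]],
    [0.0, [0, 0, 0], [0, 0, 0]]
  ]
}}

```text
time_s: 10.38
tool_pos: [0.4459, 0.1952, 0.0902]
tool_rot: [179.0, 0.8, 138.1]
force: [1.9, 2.1, -3.8]
grip_width: 0.0111
```

```bash
python3 st.py
```

```text
10.3833 [0.4459 0.1952 0.0902] [179.    0.8 138.1] [ 1.9  2.1 -3.8] 0.011094975348151296 r 0.0844 dir 137.4
```

Call:
{"api": "servo_tool", "payload": {
  "plan": [
    [0.0, [0, -0.5, 0], [0, 0, -2]],
    [0.0, [0, -0.05, 0], [0, 0, 0]],
    [0.0, [0, 0, 0], [0, 0, 0]],
    [0.0, [0, 0, 0], [0, 0, 0]],
    [0.0, [0, 0, 0], [0, 0, 0]],
    [0.0, [0, 0, 0], [0, 0, 0]]
  ]
}}

```text
time_s: 10.88
tool_pos: [0.445, 0.1942, 0.0902]
tool_rot: [178.8, 0.8, 139.2]
force: [1.4, 1.4, -2.1]
grip_width: 0.011
```

```bash
python3 st.py; python3 - <<'E'
from h import *
C=np.zeros((600,800,3),np.uint8)
for k,n in enumerate(('top','scene')):
    i,K,R,t=cam(n); np.savez(n+'1',i=i,K=K,R=R,t=t)
    x,y,w,h=((150,110,100,135) if k==0 else (190,140,130,100))
    if k==0: C[:540,:400]=cv2.resize(i[y:y+h,x:x+w],(400,540),interpolation=2)
    else: C[:300,410:800]=cv2.resize(i[y:y+h,x:x+w],(390,300),interpolation=2)
    if k==0: C[310:560,410:700]=cv2.resize(i[145:230,265:365],(290,250),interpolation=2)
cv2.imwrite('pics/end.png',C)
E
```

```text
10.8833 [0.445  0.1942 0.0902] [178.8   0.8 139.2] [ 1.4  1.4 -2.1] 0.011031005547839746 r 0.0844 dir 138.2
```

View pics/end.png

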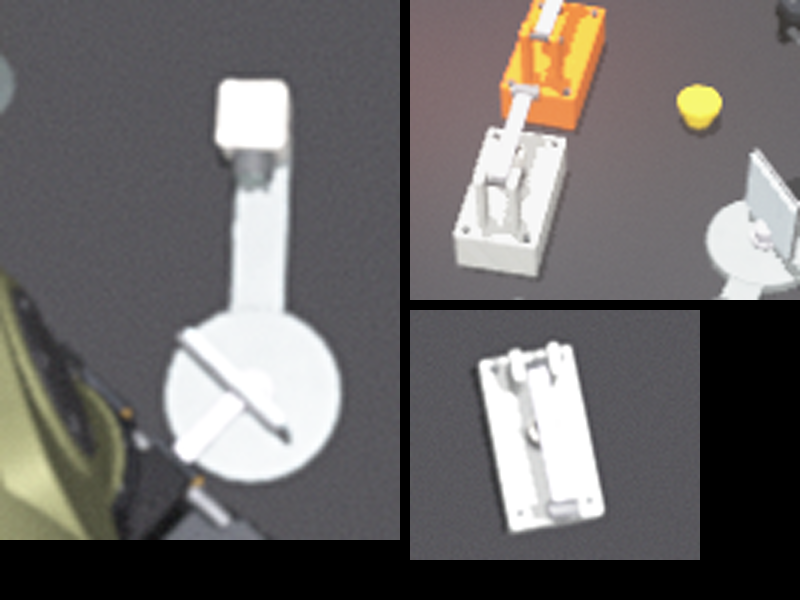

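The crops show the lever down over the vial and the mirror held turned, with its top edge running from about (180,335) to (285,435). I check the mirror's angle from that edge.

```bash
python3 - <<'E'
from h import *
for n in('top1',):
    W=np.load(n+'.npz');w=(W['K'],W['R'],W['t'])
    i=W['i'];g=cv2.cvtColor(i,6)
    e=[onz(*w,150+x/4,110+y/4,.093) for x,y in((183,332),(288,430))]
    f=e[1]-e[0];print(e,np.linalg.norm(f),'normal',np.degrees(np.arctan2(f[1],f[0]))+90)
    ar=[onz(*w,150+x/4,110+y/4,.042) for x,y in((240,402),(187,452))]
    f=ar[1]-ar[0];print('arm dir',np.degrees(np.arctan2(f[1],f[0])))
W=np.load('w3.npz')
E
```

```text
[array([0.5277, 0.1642, 0.093 ]), array([0.4769, 0.106 , 0.093 ])] 0.07725205498884802 normal -41.11615440195848
arm dir 135.70731936854426
```

Call:
{"api": "servo_tool", "payload": {
  "plan": [
    [0.0, [0, -0.4, 0], [0, 0, -1]],
    [0.0, [0, -0.3, 0], [0, 0, -1]],
    [0.0, [0, -0.2, 0], [0, 0, 0]],
    [0.0, [0, -0.2, 0], [0, 0, 0]]
  ]
}}

```text
time_s: 11.32
tool_pos: [0.4393, 0.187, 0.0902]
tool_rot: [178.6, 1.0, 141.5]
force: [4.2, 4.6, -6.0]
grip_width: 0.0109
```

```bash
python3 st.py
```

```text
11.3167 [0.4393 0.187  0.0902] [178.6   1.  141.5] [ 4.2  4.6 -6. ] 0.010910982947985365 r 0.0844 dir 144.5
```

Call:
{"api": "servo_tool", "payload": {
  "plan": [
    [0.0, [0, 0.3, 0], [0, 0, 0]],
    [0.0, [0, 0, 0], [0, 0, 0]],
    [0.0, [0, 0, 0], [0, 0, 0]]
  ]
}}

```text
time_s: 11.57
tool_pos: [0.4411, 0.1894, 0.0902]
tool_rot: [178.5, 1.0, 141.6]
force: [2.2, 2.4, -3.8]
grip_width: 0.0112
```

```bash
python3 st.py
```

```text
11.5667 [0.4411 0.1894 0.0902] [178.5   1.  141.6] [ 2.2  2.4 -3.8] 0.011235694806291873 r 0.0844 dir 142.5
```

Call:
{"api": "servo_tool", "payload": {
  "plan": [
    [0.0, [0, 0.1, 0], [0, 0, 0]],
    [0.0, [0, 0, 0], [0, 0, 0]],
    [0.0, [0, 0, 0], [0, 0, 0]]
  ]
}}

```text
time_s: 11.82
tool_pos: [0.4416, 0.1901, 0.0902]
tool_rot: [178.6, 1.0, 141.6]
force: [3.2, 1.9, -4.0]
grip_width: 0.0111
```

```bash
python3 st.py; python3 - <<'E'
from h import *
for k in range(8): c=cam('top')
np.savez('top2',i=c[0],K=c[1],R=c[2],t=c[3])
i=c[0]; cv2.imwrite('pics/end2.png',cv2.resize(i[175:240,180:245],(780,600) and (600,600),interpolation=2))
E
python3 st.py
```

```text
11.8167 [0.4416 0.1901 0.0902] [178.6   1.  141.6] [ 3.2  1.9 -4. ] 0.011115447853651005 r 0.0844 dir 141.9
12.2167 [0.4416 0.1901 0.0902] [178.6   1.  141.6] [ 2.   1.9 -3.4] 0.011160266011202912 r 0.0844 dir 141.9
```

View pics/end2.png

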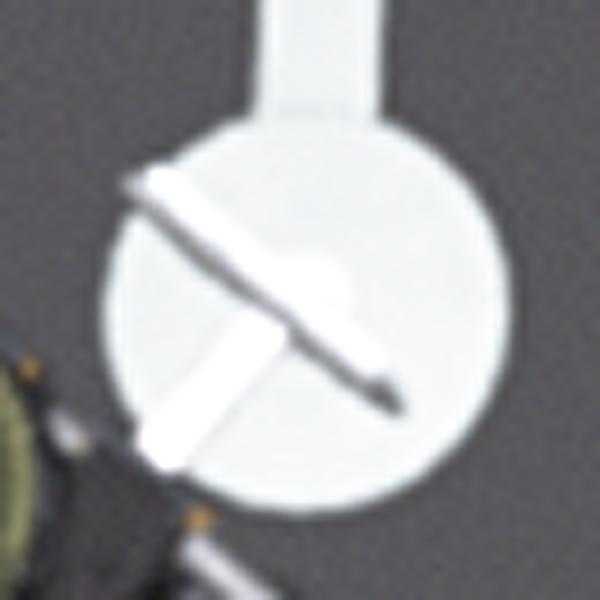

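```bash
python3 - <<'E'
from h import *
W=np.load('top2.npz');w=(W['K'],W['R'],W['t']);s=65/600
d=lambda a,b,z:(lambda f:np.degrees(np.arctan2(f[1],f[0])))(onz(*w,180+b[0]*s,175+b[1]*s,z)-onz(*w,180+a[0]*s,175+a[1]*s,z))
print('edge normal dark',d((125,185),(405,410),.093)+90,'white',d((165,170),(385,360),.093)+90,'arm',d((262,322),(165,447),.042), d((240,312),(137,437),.042),d((288,345),(185,470),.042))
S=np.load('top0.npz')
E
```

```text
edge normal dark -36.93835135223779 white -38.950312136967256 arm 144.62152587845281 143.01123161285602 142.892731244014
```

Call:
{"api": "servo_tool", "payload": {
  "plan": [
    [0.0, [0, 0.1, 0], [0, 0, 0]],
    [0.0, [0, 0.05, 0], [0, 0, 0]],
    [0.0, [0, 0, 0], [0, 0, 0]],
    [0.0, [0, 0, 0], [0, 0, 0]]
  ]
}}

```text
time_s: 12.55
tool_pos: [0.4423, 0.1909, 0.0902]
tool_rot: [178.6, 1.0, 141.5]
force: [1.8, 2.1, -4.4]
grip_width: 0.0107
```

```bash
python3 st.py
```

```text
12.55 [0.4423 0.1909 0.0902] [178.6   1.  141.5] [ 1.8  2.1 -4.4] 0.010726870921074346 r 0.0844 dir 141.2
```

```bash
python3 - <<'E'
from h import *
for k in range(16): env.read_camera('top')
o=env.get_obs();print(o['time_s'],o['tool_pos'],np.abs(o['joint_velocities']).max(),o['force'],o['grip_width'])
env.sign_off()
E
```

```text
13.35 [0.4422857  0.19093843 0.09018061] 0.12337482746590235 [ 1.62395445  2.92314197 -2.83654072] 0.01120545323644737
the job is handed in; nothing more can be done
```

I swung the clamp lever fully down and turned the mirror to the working angle. I handed the job in at 13.4 s with the gripper still holding the handle. `sign_off` reports no verdict, so success isn't confirmed.

- **Lever:** it went down until it met its stop, with about 18 N on the tool. In the pictures it lies level over the vial, and its grip measured about 97 mm high, against 93 mm nominal. That is roughly 0.04 rad (limit 0.08).
- **Mirror:** the handle pointed at 141.2° by tool position, against a target of 140.8°, and it stayed still for the last 0.8 s.
- **Checks that disagreed:** image checks of the mirror angle (top edge and handle arm) ranged from 141° to 144.6° just before the last small correction, when the tool position read 141.9°. The allowed error is about ±2.8°. If the highest of those is right, the final angle would be slightly outside it.
- **First handle grasp:** it was 11 mm short and too high, so I opened the fingers, corrected the position and gripped again.
- **Vial and glassware:** I moved nothing near the bystanders, and the vial looked in place in the later pictures. I did not measure any of them again.

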